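Box up the finished red bauble

ROBOT

A 6-joint arm with a two-finger parallel gripper is mounted at the origin on the work surface. World frame = base frame: x ahead of the robot, y to its left, z up, the work surface at z = 0. Lengths are in m, angles in rad, forces in N, time in s.
With the tool pointing down it reaches from about 0.35 to 0.975 m from the base axis. Payload 7.1 kg.
Tool frame: the origin (TCP) lies midway between the tips of the shut fingers; the grasp point (between the pads) lies 19 mm behind it; z points along the fingers, y is the direction in which the jaws open and shut (so a half turn about z gives the same grasp; the last joint's range is limited). The gripper opens to 88 mm and grips with 3 to 60 N. Pads are 20 mm wide; open, the fingers measure 115 mm over their backs; the gripper's body (75 mm by 178 mm) begins 61 mm behind the grasp point.
Start: joints at [-1.368, 0.423, 1.63, -0, 1.089, -0.019], TCP at [0.138, -0.61, 0.223] pointing down, gripper open.
Joint ranges: [-3, 3], [-0.9, 2.11], [0.09, 2.58], [-1.31, 4.45], [0.11, 2.69], [-2.54, 2.54]. Speed limits (rad/s): [2.39, 2.39, 3.01, 3.14, 3.14, 3.14].

INTERFACE

Orientations are given as [roll, pitch, yaw] about the fixed x, y, z axes, in that order (R = Rz(yaw) Ry(pitch) Rx(roll)).
In Python, from plant import sense, eyes, ticket gives the robot as it stands. The module is installed in compiled form; this text tells all that it offers.
- The arm moves only by the tool move_arm, never from a script. Its argument "deltas" is a list that holds one entry, the list of rows, each a list of 4 numbers: the shift along the tool's x, y, z in mm, then the turn about the tool's z in rad. In form: [[[tx, ty, tz, roll], ...]]. A call has 1 to 5 rows; each row shifts and turns the commanded pose from where the row before left it, along the tool's axes as they then stand; what a row does not reach is not made up. A row lasts 1/8 s, in which the tool goes at most 62.5 mm and 10.7 degrees, less where a joint would pass 70% of its speed; a pose out of reach is approached as far as the arm can. A call with a gripper value outside its range is refused whole. "gripper" is the finger opening in mm, from 0 to 87.8, set as the call begins (left out, the last holds). The fingers move at their own pace and stop on an object; "grip_force" is the grip in N (left out, the last holds). Time passes only in rows, so rows that do not move let the fingers close. It gives the time, the measured TCP pose, the force and the opening at its end, in the units of the state.
- sense(): the state, without advancing time (a new reading comes with each control period).
- eyes.camera(name): name is "scene" or "top"; returns a dict with "image" (400x640x3 uint8, red, green, blue), "fx", "fy", "cx", "cy" (pixels), "T" (4x4, takes a point from camera to world coordinates). Camera axes: x right, y up, looking along -z (the intrinsics and any distortion apply to the point x, -y, -z); pixel columns grow to the right and rows downward; lengths in m; the calibration is good to about 2 mm. A picture is of the moment at which its call begins. There is no depth.
- ticket.finish_job(): hands the job in, once; it reports no verdict.
Trained networks look in the newest picture that a camera, given by its name, has taken for a name from the list of things; names that differ only in an ending like _2 or _b are one class to them, and where a whole thing is asked for, a point or a joint stands for the part that bears it (a point fixed in the world has none). Each returns a list of dicts, best first, with "score" (0 to 1); they miss things now and then, are a little off and sometimes report something else, mostly with a low value. They report only what shows in the picture. A call takes as long as a camera call. They do not tell look-alikes from the thing itself.
- eyes.outline_of(target, camera): "mask" (400x640 bool, what is visible of it) and "location" ([row, column] in pixels, amid what is visible of it).
- eyes.landmark_of(target, camera): "location" ([row, column] in pixels: a listed point, or the origin of a listed thing).
The state is a dict: "time_s": time; "qpos": joint angles; "joint_velocities": joint speeds; "joint_efforts": joint torques, N m; "position": TCP position; "orientation": TCP orientation; "contact_force": force on the tool from outside, world axes, zero at the start; "wrist_torque": the same for the moment, N m; "gripper_width": opening from 0.0 (shut) to 1.0 (fully open).
Only numpy, scipy, OpenCV 4.12 (cv2) and the standard library are available. Lean on these libraries where they do the work, as an engineer would, in place of code of your own. Each camera call takes 0.05 s, during which the arm holds its last target. There are 200 camera calls.

TASK

Swing the lid of the wooden keepsake box up until it stands about upright, then take the red bauble from the wooden strip and set it down gently, without dropping it, in the round nest in the middle of the box. Then lower the lid until it is shut, with the bauble still in its nest, and let go. Leave the gold bauble where it sits.

Things in the scene. Friction and masses are not known exactly. Their poses are not given: they have to be found in the camera images.
- red_bauble: Red ball, 50 mm across, 40 g, small brass cap on top (12 mm wide, 8 tall); origin at the ball's centre, about 41 mm above the table. Sits in an end seat of a fixed wooden strip (240 x 36 x 20 mm high; three seats 85 mm apart, the middle one empty), overhanging its long sides by 7 mm each.
- gold_bauble: Gold ball of the same shape in the strip's other end seat, 170 mm from the red one; origin at the ball's centre. Leave it alone. The line from red to gold is the direction of the strip.
- box: Fixed plywood box, 190 (x) x 200 (y) x 85 mm high, walls and floor 8 mm, blue lid. Origin: centre of its underside, on the table; x points from its front to its hinge side, z up. Nest: white ring, 42 mm outside, 30 inside, 16 high, on the inner floor right above the origin; a bauble seated in it has its centre 44 mm above the origin.
- lid (a joint): Lid angle, rad: 0 shut, 1.57 upright (front edge up and away from the robot), stop 1.9; starts 0 to 0.2; open means over 1.2. Stiff hinge along y at (95, 0, 85.5) mm of the box: stays where left, moves with 2-3 N at the bar. Bar: dark, round, 11 mm thick, 100 long along y, on two legs, 35 mm off the outer face (to its centre); lid shut, its centre is at (-65, 0, 128.5) mm of the box.
There are look-alikes about, which are no part of the job. Leave any blue or pink look-alike of the red_bauble alone.

How it is judged:
By the outcome, as a careful person would: the job done as asked, in the order asked, and still so for the second after the job is handed in, with the robot touching nothing.
It also fails if it takes over 72 s, if anything falls off the work surface, if the arm or the gripper's body presses on something with over 40 N, if the wrist force passes 120 N, or if a joint passes its speed limit or range.

## Working session

There is one attempt and no reset: what is moved stays moved. The work goes in short steps, Python scripts to look and compute and a tool call to move; the robot and the scene stay as the last step left them, time stands still between calls to the robot, and variables do not carry over. Pictures are saved under pics/ and viewed, about 8 in all and at most 12, crops included, and the job is handed in when it is done.

Besides the shell and the picture viewer there is one more tool, called after "Call:" as name(argument=value, ...), one argument or row to a line, values as JSON. move_arm: Moves the arm, as the interface text tells. Its arguments: {"type":"object","properties":{"deltas":{"type":"array","items":{"type":"array","items":{"type":"array","items":{"type":"number"}}}},"gripper":{"type":"number"},"grip_force":{"type":"number"}},"required":["deltas"]}

```bash
mkdir -p pics; cat > h.py <<'E'
import numpy as np, cv2
from plant import sense, eyes, ticket
def ray(c,rc):
    r,col=rc; d=np.array([(col-c["cx"])/c["fx"],-(r-c["cy"])/c["fy"],-1.]); T=np.array(c["T"])
    return T[:3,3],T[:3,:3]@d
def atz(c,rc,z):
    o,d=ray(c,rc); return o+d*(z-o[2])/d[2]
def px(c,p):
    T=np.array(c["T"]); q=T[:3,:3].T@(np.array(p)-T[:3,3]); return [c["cy"]+c["fy"]*q[1]/q[2], c["cx"]-c["fx"]*q[0]/q[2]]
def tri(c1,a,c2,b):
    o1,d1=ray(c1,a);o2,d2=ray(c2,b); A=np.stack([d1,-d2],1); s=np.linalg.lstsq(A,o2-o1,rcond=None)[0]
    return (o1+d1*s[0]+o2+d2*s[1])/2, np.linalg.norm(o1+d1*s[0]-o2-d2*s[1])
def save(c,n,crop=None,k=1):
    im=np.array(c["image"])[:,:,::-1]
    if crop: im=im[crop[0]:crop[1],crop[2]:crop[3]]
    cv2.imwrite("pics/"+n,cv2.resize(im,None,fx=k,fy=k,interpolation=cv2.INTER_CUBIC))
E
python3 - <<'E'
from h import *
C={n:eyes.camera(n) for n in("scene","top")}
im=np.vstack([C["scene"]["image"],C["top"]["image"]])[:,:,::-1]
cv2.imwrite("pics/a.png",cv2.resize(im,None,fx=.75,fy=.75,interpolation=cv2.INTER_AREA))
for n in C:
    print(n,{k:(np.round(v,3).tolist()) for k,v in C[n].items() if k!="image"})
    for t in("red_bauble","gold_bauble","box","lid"):
        try:print(n,t,"L",[(np.round(d["location"],1).tolist(),round(d["score"],2)) for d in eyes.landmark_of(t,n)])
        except Exception as e: print(t,e)
        print(n,t,"O",[(np.round(d["location"],1).tolist(),round(d["score"],2),int(d["mask"].sum())) for d in eyes.outline_of(t,n)])
print(sense())
E
```

```text
scene {'fx': 457.722, 'fy': 457.722, 'cx': 324.388, 'cy': 198.302, 'T': [[0.277, -0.711, 0.646, 0.995], [0.961, 0.195, -0.198, -0.142], [0.014, 0.676, 0.737, 0.628], [0.0, 0.0, 0.0, 1.0]]}
scene red_bauble L [([178.3, 235.4], 0.78), ([215.0, 204.9], 0.73), ([228.4, 264.3], 0.67)]
scene red_bauble O [([180.0, 234.9], 0.97, 603), ([227.7, 263.6], 0.91, 675), ([216.5, 204.7], 0.62, 707)]
scene gold_bauble L [([298.8, 220.2], 0.67)]
scene gold_bauble O [([299.6, 219.1], 0.88, 979), ([182.1, 403.8], 0.21, 11226)]
scene box L [([216.2, 395.3], 0.64)]
scene box O [([300.0, 217.7], 0.74, 948), ([199.2, 401.8], 0.71, 16312)]
lid it knows: box, gold_bauble, red_bauble
scene lid O [([181.9, 403.5], 0.92, 11017)]
top {'fx': 498.937, 'fy': 498.937, 'cx': 319.798, 'cy': 190.824, 'T': [[-0.016, 0.979, -0.203, 0.328], [-1.0, -0.015, 0.008, 0.004], [0.005, 0.203, 0.979, 0.982], [0.0, 0.0, 0.0, 1.0]]}
top red_bauble L [([200.3, 363.6], 0.86), ([222.7, 416.9], 0.68), ([265.4, 387.4], 0.63)]
top red_bauble O [([265.3, 389.0], 0.69, 563), ([220.8, 414.9], 0.62, 501), ([202.5, 363.7], 0.56, 477)]
top gold
[... 257 characters left out ...]
.8, 'qpos': array([-1.36802257e+00,  4.23054858e-01,  1.62993489e+00, -1.11876947e-05,
        1.08857893e+00, -1.90137315e-02]), 'joint_velocities': array([-2.60477283e-04, -4.86512204e-04,  6.02419115e-04, -7.59308269e-05,
        1.46579763e-03, -6.63840496e-04]), 'joint_efforts': array([-2.76825536e-03, -5.44520438e+01, -2.74037701e+01,  6.43467391e-02,
        1.67212926e-02,  8.57608427e-06]), 'position': array([ 0.13749189, -0.60966185,  0.22268953]), 'orientation': array([3.14156887e+00, 1.03661024e-05, 2.21792679e-01]), 'contact_force': array([ 0.3907875 , -0.38597706, -0.3564671 ]), 'wrist_torque': array([ 0.03028821, -0.04538912,  0.01930809]), 'gripper_width': 1.0000737935194168}
```

View pics/a.png

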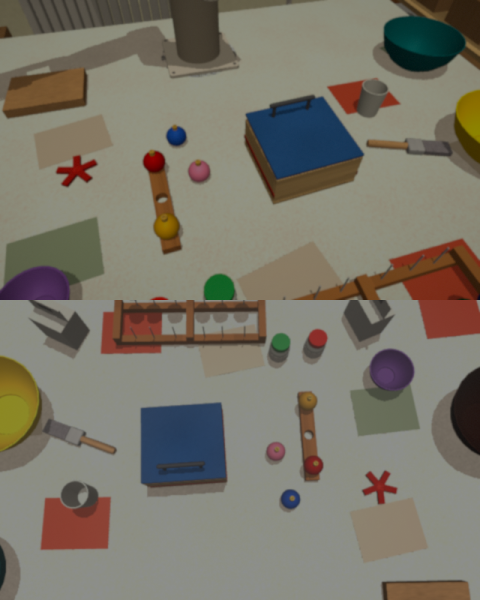

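The top half is the scene camera and the bottom half is the top camera. Candidates for red, as scene (row, col): red on strip (215,205), blue (178,235), pink (228,264). There is also a red can and a red star. I choose (215,205), top (221,416), because it sits in the strip end opposite gold. Next I check it in a crop and measure the box.

```bash
python3 - <<'E'
from h import *
S=eyes.camera("scene");T=eyes.camera("top")
for n,a,b in(("red",(215,204.9),(222,416)),("gold",(298.8,220.2),(136,409.5))):
    p,e=tri(S,a,T,b); print(n,p.round(4),e.round(4), atz(S,a,.041).round(4),atz(T,b,.041).round(4))
for n,c in(("scene",S),("top",T)):
    hyp=eyes.outline_of("lid",n)[0]["mask"].astype(np.uint8)
    cnt=max(cv2.findContours(hyp,0,2)[0],key=cv2.contourArea)
    r=cv2.boxPoints(cv2.minAreaRect(cnt)); print(n,"rect(col,row)",r.round(1).tolist())
    ap=cv2.approxPolyDP(cv2.convexHull(cnt),6,True)[:,0]; print("poly(col,row)",ap.tolist(), [atz(c,(q[1],q[0]),.09).round(3).tolist() for q in ap])
a=np.array(S["image"])[120:290,170:500];b=np.array(T["image"])[120:290,170:500]
im=np.vstack([a,b])[:,:,::-1]
cv2.imwrite("pics/b.png",cv2.resize(im,None,fx=1.75,fy=1.75,interpolation=cv2.INTER_CUBIC))
E
```

```text
red [ 0.4594 -0.1876  0.0365] 0.0014 [ 0.4633 -0.188   0.041 ] [ 0.4589 -0.186   0.041 ]
gold [ 0.6298 -0.1832  0.0417] 0.0014 [ 0.6292 -0.184   0.041 ] [ 0.6301 -0.1826  0.041 ]
scene rect(col,row) [[325.20001220703125, 148.5], [458.5, 110.9000015258789], [485.8999938964844, 208.10000610351562], [352.5, 245.6999969482422]]
poly(col,row) [[430, 129], [485, 207], [368, 238], [327, 153], [377, 134]] [[0.407, 0.241, 0.09], [0.608, 0.242, 0.09], [0.617, 0.043, 0.09], [0.42, 0.037, 0.09], [0.395, 0.14, 0.09]]
top rect(col,row) [[181.3000030517578, 143.1999969482422], [294.3999938964844, 135.60000610351562], [301.1000061035156, 237.0], [188.10000610351562, 244.5]]
poly(col,row) [[293, 136], [300, 235], [189, 244], [187, 145]] [[0.617, 0.045, 0.09], [0.432, 0.033, 0.09], [0.419, 0.232, 0.09], [0.603, 0.242, 0.09]]
```

View pics/b.png

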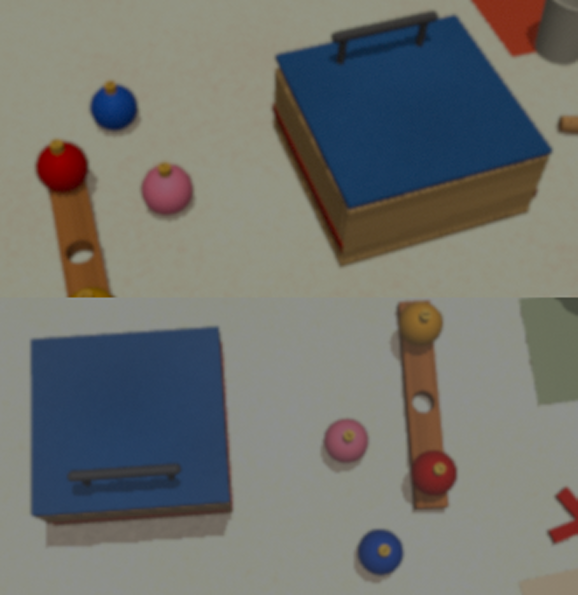

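```bash
cat >> h.py <<'E'
def lidpt(P,v):
    x,y,w,a=P; v=np.array(v,float)/1000; h=np.array([.095,0,.0855]); d=v-h
    q=h+np.array([d[0]*np.cos(a)+d[2]*np.sin(a),d[1],-d[0]*np.sin(a)+d[2]*np.cos(a)])
    return np.array([x+q[0]*np.cos(w)-q[1]*np.sin(w),y+q[0]*np.sin(w)+q[1]*np.cos(w),q[2]])
E
python3 - <<'E'
from h import *
from scipy.optimize import least_squares
S=eyes.camera("scene");T=eyes.camera("top")
# (cam, row, col, box point)
f=lambda r,c,o:(120+(r-o)/1.75,170+c/1.75)
M=[(S,*f(38,334,0),(-65,50,128.5)),(S,*f(16,437,0),(-65,-50,128.5)),
(T,*f(475,70,297.5),(-65,50,128.5)),(T,*f(468,180,297.5),(-65,-50,128.5)),
(S,*f(57,276,0),(-95,-100,93.5)),(S,*f(17,455,0),(-95,100,93.5)),(S,*f(152,549,0),(95,100,93.5)),(S,*f(203,350,0),(95,-100,93.5)),
(T,*f(341,31,297.5),(95,100,93.5)),(T,*f(328,218,297.5),(95,-100,93.5)),(T,*f(502,230,297.5),(-95,-100,93.5)),(T,*f(514,32,297.5),(-95,100,93.5))]
# scene: left in image = smaller y
M[0],M[1]=(S,*M[0][1:3],(-65,-50,128.5)),(S,*M[1][1:3],(-65,50,128.5))
g=lambda P:np.concatenate([np.array(px(c,lidpt(P,v)))-[r,k] for c,r,k,v in M])
s=least_squares(g,[.51,.14,.05,.1],loss="soft_l1");P=s.x
print(P.round(4),g(P).round(1).reshape(-1,2).tolist())
print("bar",lidpt(P,(-65,0,128.5)).round(4),"box origin",P[:2], "nest px S,T",px(S,(P[0],P[1],.044)))
E
```

```text
[0.5173 0.137  0.0464 0.0371] [[0.2, 0.1], [1.1, -4.2], [0.3, 1.0], [0.7, -3.4], [-1.1, -1.8], [-0.6, -0.4], [-1.2, 1.5], [1.0, -2.5], [-3.0, -0.7], [-1.9, 0.2], [-0.1, -1.2], [0.0, -1.3]]
bar [0.4541 0.134  0.1344] box origin [0.51730227 0.13695292] nest px S,T [np.float64(198.83912342802748), np.float64(397.52607064481776)]
```

```bash
cat > go.py <<'E'
# total tool-axis shift from pose to target(s): prints dx dy dz (mm) and roll, yaw kept during shift, then turn
import sys,numpy as np
from plant import sense
def show(wps):
    s=sense();p=np.array(s["position"]);w=s["orientation"][2]
    print("t",round(s["time_s"],2),"at",(p*1000).round(1),"yaw",round(w,3),"F",np.round(s["contact_force"],1),"grip",round(s["gripper_width"]*87.8,1))
    for x,y,z,yw in wps:
        d=np.array([x,y,z])-p;c,n=np.cos(w),np.sin(w)
        print("shift",np.round([1e3*(d[0]*c+d[1]*n),1e3*(d[0]*n-d[1]*c),-1e3*d[2]],1),"then roll",round(w-yw,3)); p=np.array([x,y,z]);w=yw
if __name__=="__main__": show(eval(sys.argv[1]))
E
python3 go.py "[(.47,-.25,.25,.2218),(.454,.134,.25,1.617),(.454,.134,.117,1.617)]"
```

```text
t 1.1 at [ 137.5 -609.7  222.7] yaw 0.222 F [-0.8 -0.4  0.2] grip 87.5
shift [ 403.5 -277.7  -27.3] then roll 0.0
shift [  68.9 -378.1   -0. ] then roll -1.395
shift [  0.   0. 133.] then roll 0.0
```

Call:
move_arm(
  deltas=[
    [[40, -28, -3, 0], [40, -28, -3, 0], [40, -28, -3, 0], [40, -28, -3, 0], [40, -28, -3, 0]],
  ],
  gripper=50,
)

```text
time_s: 1.72
position: [0.3028, -0.4279, 0.238]
orientation: [3.141, -0.0, 0.222]
contact_force: [-0.3, -0.1, -0.3]
gripper_width: 0.568
```

Call:
move_arm(
  deltas=[
    [[40, -28, -3, 0], [40, -28, -3, 0], [40, -28, -3, 0], [40, -28, -3, 0], [40, -28, -3, 0]],
  ],
)

```text
time_s: 2.35
position: [0.4671, -0.2473, 0.253]
orientation: [3.141, -0.0, 0.222]
contact_force: [0.4, -0.2, 0.2]
gripper_width: 0.568
```

Call:
move_arm(
  deltas=[
    [[8, -47, 0, 0], [8, -47, 0, 0], [8, -47, 0, 0], [8, -47, 0, 0], [8, -47, 0, 0]],
  ],
)

```text
time_s: 2.98
position: [0.4533, -0.009, 0.2529]
orientation: [3.141, -0.001, 0.222]
contact_force: [0.8, 0.4, -0.7]
gripper_width: 0.573
```

Call:
move_arm(
  deltas=[
    [[9, -47, 0, 0], [9, -47, 0, 0], [9, -47, 0, 0], [0, 0, 0, -0.17], [0, 0, 0, -0.17]],
  ],
)

```text
time_s: 3.6
position: [0.4486, 0.1338, 0.2527]
orientation: [3.142, -0.0, 0.569]
contact_force: [0.7, 0.1, 0.1]
gripper_width: 0.569
```

Call:
move_arm(
  deltas=[
    [[0, 0, 0, -0.17], [0, 0, 0, -0.17], [0, 0, 0, -0.17], [0, 0, 0, -0.17], [0, 0, 0, -0.17]],
  ],
)

```text
time_s: 4.22
position: [0.4488, 0.133, 0.2528]
orientation: [3.141, -0.0, 1.417]
contact_force: [0.0, -0.2, 0.5]
gripper_width: 0.565
```

Call:
move_arm(
  deltas=[
    [[0, 0, 0, -0.17], [0, 0, 0, -0.035], [0, 0, 0, 0]],
  ],
)

```text
time_s: 4.6
position: [0.4488, 0.133, 0.2527]
orientation: [3.141, -0.0, 1.614]
contact_force: [-0.8, -0.3, -1.0]
gripper_width: 0.571
```

```bash
python3 go.py "[(.454,.134,.117,1.617)]"; python3 - <<'E'
from h import *
S=eyes.camera("scene");save(S,"c.png",(60,280,280,520),2.5)
E
```

```text
t 4.6 at [448.8 133.  252.7] yaw 1.614 F [-0.8 -0.3 -1. ] grip 50.1
shift [  0.8   5.3 135.7] then roll -0.003
```

View pics/c.png

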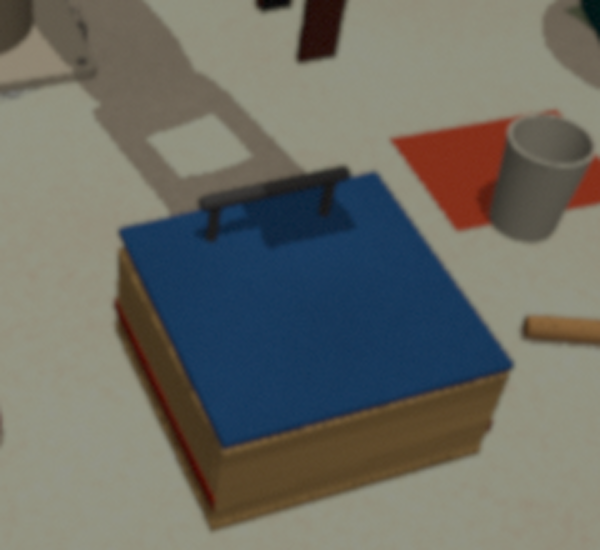

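The bar sits at scene ≈(row 135, col 390), with the gripper shadow across it and the jaws straddling it. I descend, grip and watch the force.

Call:
move_arm(
  deltas=[
    [[1, 5, 30, 0], [0, 0, 40, 0], [0, 0, 40, 0], [0, 0, 25, 0], [0, 0, 0, 0]],
  ],
)

```text
time_s: 5.28
position: [0.4524, 0.1339, 0.1162]
orientation: [-3.138, 0.001, 1.615]
contact_force: [-0.0, 0.2, 0.1]
gripper_width: 0.571
```

Call:
move_arm(
  deltas=[
    [[0, 0, 0, 0], [0, 0, 0, 0], [0, 0, 0, 0], [0, 0, 0, 0], [0, 0, 0, 0]],
  ],
  gripper=0,
  grip_force=8,
)

```text
time_s: 5.9
position: [0.4548, 0.1344, 0.1181]
orientation: [3.139, -0.0, 1.617]
contact_force: [3.0, -1.0, -0.8]
gripper_width: 0.114
```

```bash
python3 - <<'E'
from h import *
s=sense();p=s["position"];print(p,s["gripper_width"]*87.8,s["contact_force"])
# arc plan from current x; box hinge world, incremental tool moves per 0.1 rad
P=[.5173,.137,.0464]
S=eyes.camera("scene");save(S,"d.png",(60,280,280,520),2.5)
for a0 in (.04,.08):
  q=[lidpt(P+[a],(-65,0,128.5)) for a in np.linspace(a0,1.58,21)]
  d=np.diff(q,axis=0)*1000;w=s["orientation"][2];print(a0,q[0].round(4))
  print(np.c_[d[:,0]*np.cos(w)+d[:,1]*np.sin(w),d[:,0]*np.sin(w)-d[:,1]*np.cos(w),-d[:,2]].round(1).tolist())
E
```

```text
[0.45475586 0.13435948 0.11812769] 10.03372939857108 [ 2.96194038 -1.01291657 -0.79154269]
0.04 [0.4542 0.1341 0.1349]
[[0.0, 4.3, -12.0], [0.0, 5.2, -11.7], [0.0, 6.1, -11.2], [0.0, 6.9, -10.7], [0.0, 7.7, -10.2], [0.0, 8.5, -9.5], [0.0, 9.2, -8.9], [0.0, 9.8, -8.1], [0.0, 10.4, -7.3], [0.0, 11.0, -6.5], [0.0, 11.4, -5.7], [0.0, 11.8, -4.8], [0.0, 12.2, -3.8], [0.0, 12.4, -2.9], [0.0, 12.6, -1.9], [0.0, 12.7, -1.0], [0.0, 12.8, 0.0], [0.0, 12.7, 1.0], [0.0, 12.6, 2.0], [0.0, 12.4, 2.9]]
0.08 [0.4563 0.1342 0.1411]
[[0.0, 4.6, -11.5], [0.0, 5.5, -11.2], [0.0, 6.3, -10.7], [0.0, 7.1, -10.2], [0.0, 7.8, -9.7], [0.0, 8.5, -9.0], [0.0, 9.2, -8.4], [0.0, 9.8, -7.7], [0.0, 10.3, -6.9], [0.0, 10.8, -6.1], [0.0, 11.2, -5.3], [0.0, 11.6, -4.4], [0.0, 11.9, -3.6], [0.0, 12.1, -2.7], [0.0, 12.3, -1.7], [0.0, 12.4, -0.8], [0.0, 12.4, 0.1], [0.0, 12.4, 1.0], [0.0, 12.3, 2.0], [0.0, 12.1, 2.9]]
```

View pics/d.png

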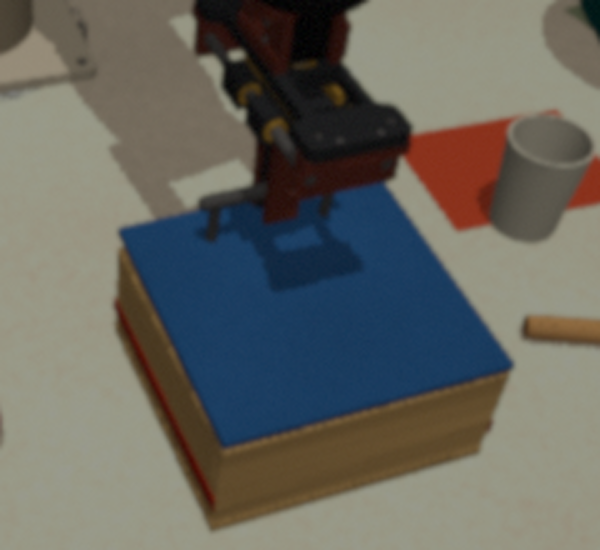

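Bar gripped at about 10 mm. Now I follow the arc.

Call:
move_arm(
  deltas=[
    [[0, 4.5, -11.8, 0], [0, 5.3, -11.5, 0], [0, 6.2, -11, 0], [0, 7, -10.5, 0], [0, 7.8, -10, 0]],
  ],
  grip_force=15,
)

```text
time_s: 6.58
position: [0.4838, 0.1358, 0.1729]
orientation: [-3.139, -0.0, 1.617]
contact_force: [-0.6, 3.6, -2.3]
gripper_width: 0.117
```

Call:
move_arm(
  deltas=[
    [[0, 8.5, -9.3, 0], [0, 9.2, -8.6, 0], [0, 9.8, -7.9, 0], [0, 10.4, -7.1, 0], [0, 10.9, -6.3, 0]],
  ],
)

```text
time_s: 7.2
position: [0.5319, 0.1379, 0.2127]
orientation: [-3.138, -0.0, 1.617]
contact_force: [-6.3, 1.6, 6.2]
gripper_width: 0.121
```

```bash
python3 go.py "[]"; python3 - <<'E'
from h import *
S=eyes.camera("scene");save(S,"e.png",(60,280,280,520),2)
s=sense();P=[.5173,.137,.0464];g=s["position"]+[0,0,.019]
for a in np.arange(.7,1,.05): print(a.round(2),(g-lidpt(P+[a],(-65,0,128.5))).round(4))
E
```

```text
t 7.2 at [531.9 137.9 212.7] yaw 1.617 F [-6.3  1.6  6.2] grip 10.6
0.7 [0.0164 0.0011 0.0113]
0.75 [0.0095 0.0007 0.0067]
0.8 [0.0024 0.0004 0.0025]
0.85 [-0.005   0.0001 -0.0013]
0.9 [-0.0125 -0.0003 -0.0048]
0.95 [-0.0201 -0.0006 -0.0079]
1.0 [-0.028  -0.001  -0.0106]
```

View pics/e.png

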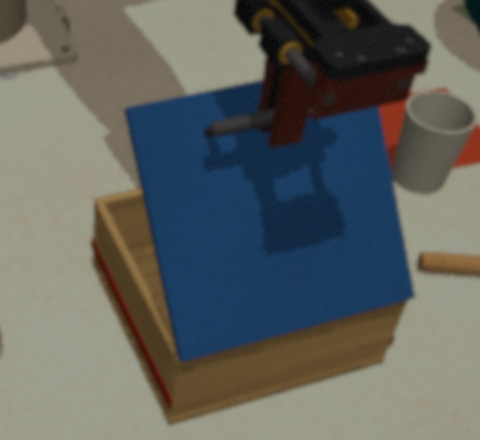

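The lid is raised to about 0.82 rad with the bar still between the pads, and the forces are small. I continue.

Call:
move_arm(
  deltas=[
    [[0, 11.3, -5.5, 0], [0, 11.7, -4.6, 0], [0, 12, -3.7, 0], [0, 12.3, -2.8, 0], [0, 12.5, -1.8, 0]],
  ],
)

```text
time_s: 7.88
position: [0.5937, 0.1408, 0.2307]
orientation: [3.141, -0.0, 1.617]
contact_force: [-2.0, 3.0, 1.9]
gripper_width: 0.122
```

Call:
move_arm(
  deltas=[
    [[0, 12.6, -0.9, 0], [0, 12.6, 0, 0], [0, 12.6, 1, 0], [0, 12.5, 2, 0], [0, 12.3, 2.9, 0]],
  ],
)

```text
time_s: 8.5
position: [0.6562, 0.1434, 0.2246]
orientation: [-3.141, 0.0, 1.617]
contact_force: [-2.0, 2.5, 2.3]
gripper_width: 0.12
```

Call:
move_arm(
  deltas=[
    [[0, 6, 2, 0], [0, 0, 0, 0]],
  ],
)

```text
time_s: 8.75
position: [0.6622, 0.1436, 0.2226]
orientation: [3.141, 0.0, 1.617]
contact_force: [0.7, 1.6, 0.4]
gripper_width: 0.118
```

```bash
python3 go.py "[]"; python3 - <<'E'
from h import *
S=eyes.camera("scene");save(S,"f.png",(20,280,280,520),2)
s=sense();P=[.5173,.137,.0464];g=s["position"]+[0,0,.019]
for a in np.arange(1.5,1.75,.05): print(a.round(2),(g-lidpt(P+[a],(-65,0,128.5))).round(4))
E
```

```text
t 8.75 at [662.2 143.6 222.6] yaw 1.617 F [0.7 1.6 0.4] grip 10.4
1.5 [ 0.0181  0.0007 -0.0064]
1.55 [ 0.01    0.0004 -0.0047]
1.6 [ 0.002   0.     -0.0025]
1.65 [-0.0058 -0.0004  0.0001]
1.7 [-0.0136 -0.0007  0.0031]
```

View pics/f.png

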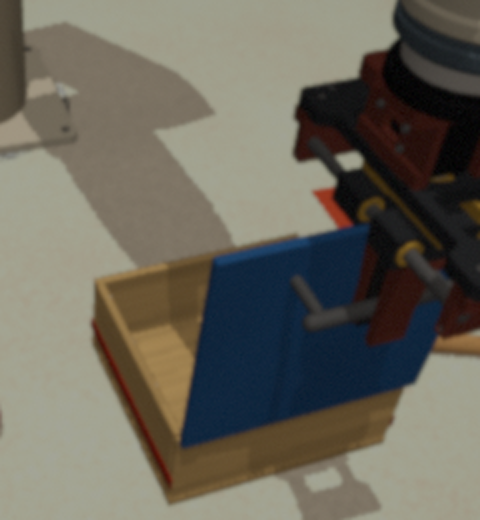

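Lid stands at about 1.6 rad, its bar at crop (310,320). I release, rise clear and go above the red bauble.

Call:
move_arm(
  deltas=[
    [[0, 0, 0, 0], [0, 0, 0, 0], [0, 0, -15, 0], [0, 0, -35, 0], [0, 0, -45, 0]],
  ],
  gripper=28,
)

```text
time_s: 9.43
position: [0.661, 0.1436, 0.3193]
orientation: [-3.14, 0.0, 1.617]
contact_force: [0.4, -0.4, -0.6]
gripper_width: 0.318
```

```bash
python3 go.py "[(.60,-.187,.31,1.617),(.46,-.187,.20,.02),(.46,-.187,.022,.02)]"
```

```text
t 9.43 at [661.  143.6 319.3] yaw 1.617 F [ 0.4 -0.4 -0.6] grip 27.9
shift [-327.5  -76.1    9.3] then roll -0.0
shift [   6.5 -139.9  110. ] then roll 1.597
shift [  0.   0. 178.] then roll 0.0
```

Call:
move_arm(
  deltas=[
    [[-47, -11, 1, 0], [-47, -11, 1, 0], [-47, -11, 1, 0], [-47, -11, 1, 0], [-47, -11, 1, 0]],
  ],
  gripper=66,
)

```text
time_s: 10.05
position: [0.6171, -0.0951, 0.3146]
orientation: [3.14, 0.001, 1.617]
contact_force: [-0.2, 0.2, -0.8]
gripper_width: 0.746
```

Call:
move_arm(
  deltas=[
    [[-47, -11, 1, 0], [-46, -11, 2, 0], [2, -47, 37, 0], [2, -47, 37, 0], [2, -46, 36, 0]],
  ],
)

```text
time_s: 10.68
position: [0.4583, -0.1882, 0.2003]
orientation: [3.14, 0.001, 1.617]
contact_force: [1.0, -0.1, 0.2]
gripper_width: 0.751
```

Call:
move_arm(
  deltas=[
    [[0, 0, 0, 0.178], [0, 0, 0, 0.178], [0, 0, 0, 0.178], [0, 0, 0, 0.178], [0, 0, 0, 0.178]],
  ],
)

```text
time_s: 11.3
position: [0.46, -0.1882, 0.2013]
orientation: [3.14, -0.001, 0.721]
contact_force: [0.8, 0.1, -0.2]
gripper_width: 0.752
```

Call:
move_arm(
  deltas=[
    [[0, 0, 0, 0.178], [0, 0, 0, 0.178], [0, 0, 0, 0.178], [0, 0, 0, 0.173], [0, 0, 0, 0]],
  ],
)

```text
time_s: 11.92
position: [0.46, -0.1881, 0.2011]
orientation: [3.141, -0.001, 0.021]
contact_force: [-0.9, -0.2, 0.1]
gripper_width: 0.748
```

```bash
python3 go.py "[(.46,-.187,.10,.02),(.46,-.187,.022,.02)]"; python3 - <<'E'
from h import *
S=eyes.camera("scene");T=eyes.camera("top")
for n in("scene","top"):
  print(n,[(np.round(d["location"],1).tolist(),round(d["score"],2),int(d["mask"].sum())) for d in eyes.outline_of("red_bauble",n)],[np.round(d["location"],1).tolist() for d in eyes.landmark_of("box",n)])
p=(.5173,.137,.018);print("expected nest top px",px(T,p))
a=np.array(S["image"])[80:300,150:500];b=np.array(T["image"])[110:280,150:500]
cv2.imwrite("pics/g.png",cv2.resize(np.vstack([a,b])[:,:,::-1],None,fx=1.5,fy=1.5,interpolation=cv2.INTER_CUBIC))
E
```

```text
t 11.93 at [ 460.  -188.1  201.1] yaw 0.021 F [-0.9 -0.2  0.1] grip 65.7
shift [  0.   -1.1 101.1] then roll 0.001
shift [ 0.  0. 78.] then roll 0.0
scene [([228.6, 264.9], 0.76, 682), ([214.7, 205.4], 0.73, 721), ([179.5, 234.3], 0.58, 626)] [[217.0, 396.8]]
top [([201.1, 363.3], 0.87, 536), ([263.2, 387.7], 0.67, 551), ([224.3, 411.6], 0.65, 177)] [[198.7, 251.3]]
expected nest top px [np.float64(196.73265167383522), np.float64(248.19747614348643)]
```

View pics/g.png

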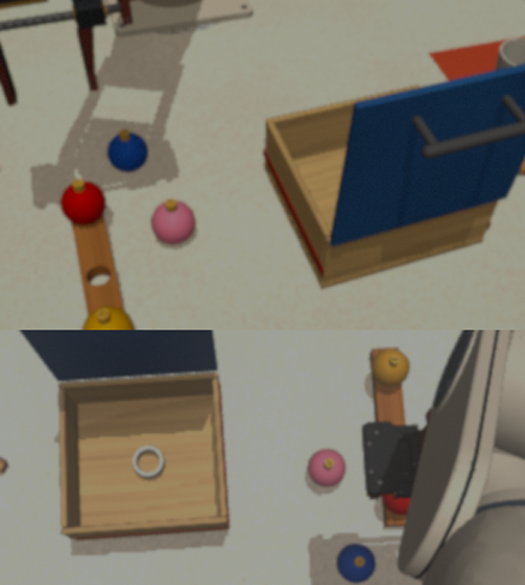

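The lid stands open. The white nest ring is at top ≈(row 198, col 248) and the red bauble at scene ≈(215,205). I descend and grip.

Call:
move_arm(
  deltas=[
    [[0, -1, 50, 0], [0, 0, 50, 0], [0, 0, 40, 0], [0, 0, 26, 0], [0, 0, 12, 0]],
  ],
)

```text
time_s: 12.85
position: [0.4588, -0.1865, 0.0207]
orientation: [-3.141, 0.002, 0.021]
contact_force: [0.6, -0.3, -0.1]
gripper_width: 0.752
```

Call:
move_arm(
  deltas=[
    [[0, 0, 0, 0], [0, 0, 0, 0], [0, 0, 0, 0], [0, 0, 0, 0], [0, 0, 0, 0]],
  ],
  gripper=35,
  grip_force=6,
)

```text
time_s: 13.48
position: [0.4603, -0.1872, 0.0228]
orientation: [3.141, -0.002, 0.02]
contact_force: [0.1, -0.5, 6.9]
gripper_width: 0.561
```

```bash
python3 - <<'E'
from h import *
s=sense();print(s["position"],s["gripper_width"]*87.8,s["contact_force"])
T=eyes.camera("top");im=np.array(T["image"])[180:216,230:268]
hsv=cv2.cvtColor(im,cv2.COLOR_RGB2HSV);m=((hsv[...,1]<60)&(hsv[...,2]>120)).astype(np.uint8)
c=max(cv2.findContours(m,0,2)[0],key=cv2.contourArea);e=cv2.fitEllipse(c);print(m.sum(),e)
print(atz(T,(180+e[0][1],230+e[0][0]),.0225).round(4))
E
```

```text
[ 0.46028712 -0.18722674  0.02283523] 49.29030935815596 [ 0.13713248 -0.51001214  6.85548665]
166 ((18.04474639892578, 16.738323211669922), (19.09853172302246, 20.372047424316406), 59.1445426940918)
[0.5164 0.1367 0.0225]
```

Call:
move_arm(
  deltas=[
    [[0, 0, -3, 0], [0, 0, -8, 0], [0, 0, -30, 0], [0, 0, -50, 0], [0, 0, -57, 0]],
  ],
  grip_force=10,
)

```text
time_s: 14.15
position: [0.4586, -0.1864, 0.1712]
orientation: [-3.141, 0.002, 0.02]
contact_force: [-0.3, 0.1, -0.9]
gripper_width: 0.564
```

Call:
move_arm(
  deltas=[
    [[0, 0, -30, 0], [0, 0, 0, 0]],
  ],
)

```text
time_s: 14.4
position: [0.4608, -0.1873, 0.2027]
orientation: [3.139, -0.005, 0.02]
contact_force: [0.4, -0.2, -0.5]
gripper_width: 0.564
```

```bash
python3 go.py "[(.5164,.1367,.20,.046)]"; python3 - <<'E'
from h import *
S=eyes.camera("scene");s=sense();p=s["position"]
im=np.array(S["image"]);e=px(S,p+[0,0,.0185]);print("expected ball px",e,"F",s["contact_force"])
hsv=cv2.cvtColor(im,cv2.COLOR_RGB2HSV);m=(((hsv[...,0]<6)|(hsv[...,0]>174))&(hsv[...,1]>170)&(hsv[...,2]>70)).astype(np.uint8)
r,c=map(int,e);save(S,"h.png",(max(r-60,0),r+60,max(c-80,0),c+80),4)
print([(d["location"],d["score"]) for d in eyes.landmark_of("red_bauble","scene")])
E
```

```text
t 14.4 at [ 460.8 -187.3  202.7] yaw 0.02 F [ 0.4 -0.2 -0.5] grip 49.5
shift [  62.1 -322.9    2.7] then roll -0.026
expected ball px [np.float64(129.87188096921145), np.float64(182.61804627806185)] F [-0.21169494  0.41075874 -1.20472897]
[([134.2, 181.6], 0.64), ([229.0, 266.3], 0.64), ([180.1, 233.2], 0.58)]
```

View pics/h.png

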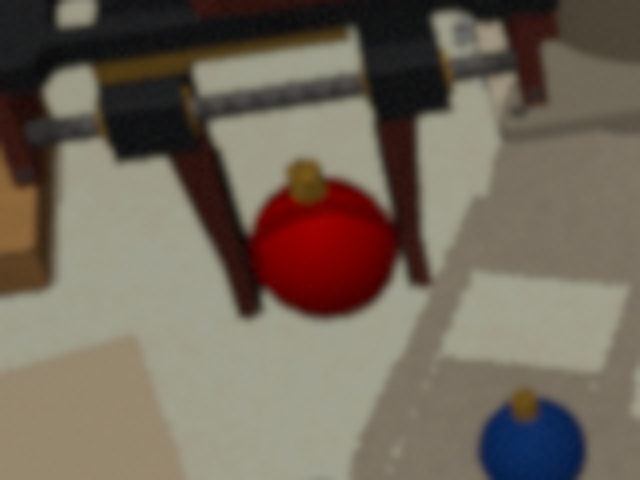

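The held ball is at scene (130.5,183) against an expected (130,182.6), so it is centred in the grip. I carry it to the nest.

Call:
move_arm(
  deltas=[
    [[8, -40, 0, 0], [8, -40, 0, 0], [8, -40, 0, 0], [8, -40, 0, 0], [8, -40, 0, 0]],
  ],
)

```text
time_s: 15.12
position: [0.4943, 0.0152, 0.1981]
orientation: [-3.142, 0.004, 0.02]
contact_force: [0.7, -0.4, -0.4]
gripper_width: 0.565
```

Call:
move_arm(
  deltas=[
    [[8, -40, 0, 0], [8, -40, 0, 0], [6, -43, 3, -0.026], [0, 0, 0, 0], [0, 0, 0, 0]],
  ],
)

```text
time_s: 15.75
position: [0.514, 0.1368, 0.1956]
orientation: [3.141, 0.003, 0.046]
contact_force: [0.1, -0.1, -0.7]
gripper_width: 0.564
```

```bash
python3 go.py "[(.5164,.1367,.05,.046),(.5164,.1367,.026,.046)]"
```

```text
t 15.75 at [514.  136.8 195.6] yaw 0.046 F [ 0.1 -0.1 -0.7] grip 49.5
shift [  2.4   0.2 145.6] then roll 0.0
shift [ 0.  0. 24.] then roll 0.0
```

Call:
move_arm(
  deltas=[
    [[2, 0, 40, 0], [0, 0, 40, 0], [0, 0, 35, 0], [0, 0, 20, 0], [0, 0, 8, 0]],
  ],
)

```text
time_s: 16.38
position: [0.5159, 0.1358, 0.0526]
orientation: [3.141, 0.003, 0.044]
contact_force: [-0.3, 0.4, 0.6]
gripper_width: 0.56
```

Call:
move_arm(
  deltas=[
    [[0, 0, 0, 0], [0, 0, 0, 0]],
  ],
)

```text
time_s: 16.62
position: [0.5177, 0.1372, 0.0549]
orientation: [-3.141, -0.001, 0.045]
contact_force: [-0.6, 0.0, -1.0]
gripper_width: 0.56
```

```bash
python3 go.py "[(.5164,.1367,.026,.046)]"
```

```text
t 16.62 at [517.7 137.2  54.9] yaw 0.045 F [-0.6  0.  -1. ] grip 49.2
shift [-1.3  0.5 28.9] then roll -0.001
```

Now down gently, watching for contact force.

Call:
move_arm(
  deltas=[
    [[-1, 0, 10, 0], [0, 0, 8, 0], [0, 0, 4, 0], [0, 0, 2, 0], [0, 0, 0, 0]],
  ],
)

```text
time_s: 17.25
position: [0.516, 0.1374, 0.0299]
orientation: [3.142, 0.0, 0.046]
contact_force: [0.2, -0.4, -1.1]
gripper_width: 0.562
```

Call:
move_arm(
  deltas=[
    [[0, 0, 1.5, 0], [0, 0, 0, 0], [0, 0, 1.5, 0], [0, 0, 0, 0]],
  ],
)

```text
time_s: 17.75
position: [0.5161, 0.1374, 0.027]
orientation: [-3.142, 0.0, 0.046]
contact_force: [-0.1, -0.2, -0.1]
gripper_width: 0.562
```

```bash
python3 go.py "[(.5164,.1367,.026,.046)]"
```

```text
t 17.75 at [516.1 137.4  27. ] yaw 0.046 F [-0.1 -0.2 -0.1] grip 49.3
shift [0.3 0.7 1. ] then roll -0.0
```

Call:
move_arm(
  deltas=[
    [[0, 0, 1, 0], [0, 0, 0, 0]],
  ],
)

```text
time_s: 18.0
position: [0.5159, 0.1374, 0.0262]
orientation: [3.142, 0.0, 0.046]
contact_force: [-1.4, -0.0, 3.4]
gripper_width: 0.562
```

Call:
move_arm(
  deltas=[
    [[0, 0, 1, 0], [0, 0, 0, 0]],
  ],
)

```text
time_s: 18.25
position: [0.5157, 0.1373, 0.0254]
orientation: [3.142, 0.001, 0.046]
contact_force: [-3.7, -0.6, 6.1]
gripper_width: 0.56
```

```bash
python3 go.py "[]"; python3 - <<'E'
from h import *
T=eyes.camera("top");save(T,"i.png",(120,260,170,330),4)
E
```

```text
t 18.25 at [515.7 137.3  25.4] yaw 0.046 F [-3.7 -0.6  6.1] grip 49.2
```

View pics/i.png

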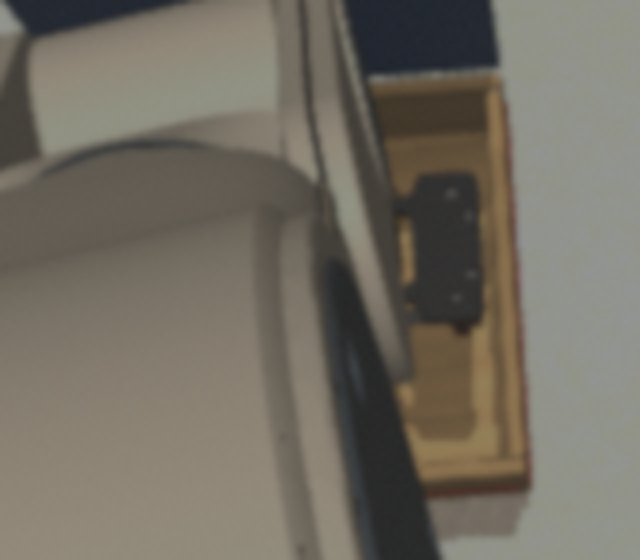

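Contact came at the expected height, with a small side force in -x, so I ease that way and release.

Call:
move_arm(
  deltas=[
    [[-1.5, 0, 0, 0], [0, 0, 0, 0]],
  ],
)

```text
time_s: 18.55
position: [0.5146, 0.1373, 0.0251]
orientation: [-3.142, -0.0, 0.046]
contact_force: [-0.9, -0.8, 2.4]
gripper_width: 0.562
```

```bash
python3 go.py "[]"
```

```text
t 18.55 at [514.6 137.3  25.1] yaw 0.046 F [-0.9 -0.8  2.4] grip 49.3
```

Call:
move_arm(
  deltas=[
    [[0, 0, 0, 0], [0, 0, 0, 0], [0, 0, -5, 0], [0, 0, -20, 0], [0, 0, -40, 0]],
  ],
  gripper=64,
)

```text
time_s: 19.18
position: [0.5134, 0.137, 0.0898]
orientation: [3.141, 0.003, 0.046]
contact_force: [0.6, 0.2, -0.3]
gripper_width: 0.729
```

Call:
move_arm(
  deltas=[
    [[0, 0, -50, 0], [0, 0, -55, 0], [0, 0, -55, 0], [0, 0, -55, 0], [0, 0, -20, 0]],
  ],
)

```text
time_s: 19.8
position: [0.5158, 0.1376, 0.3294]
orientation: [-3.14, -0.006, 0.046]
contact_force: [-0.1, 0.2, -0.4]
gripper_width: 0.729
```

Call:
move_arm(
  deltas=[
    [[0, 0, 0, -0.175], [0, 0, 0, -0.175], [0, 0, 0, -0.175], [0, 0, 0, -0.175], [0, 0, 0, -0.175]],
  ],
  gripper=28,
)

```text
time_s: 20.42
position: [0.5144, 0.1372, 0.3253]
orientation: [3.142, -0.0, 0.927]
contact_force: [-0.4, 0.3, 0.0]
gripper_width: 0.32
```

Call:
move_arm(
  deltas=[
    [[0, 0, 0, -0.175], [0, 0, 0, -0.175], [0, 0, 0, -0.175], [0, 0, 0, -0.171], [0, 0, 0, 0]],
  ],
)

```text
time_s: 21.05
position: [0.5144, 0.1372, 0.3253]
orientation: [3.142, -0.0, 1.615]
contact_force: [1.0, -0.1, -0.0]
gripper_width: 0.316
```

```bash
python3 go.py "[(.662,.1436,.319,1.617),(.662,.1436,.2226,1.617)]"; python3 - <<'E'
from h import *
S=eyes.camera("scene");T=eyes.camera("top")
print([(np.round(d["location"],1).tolist(),round(d["score"],2)) for d in eyes.landmark_of("red_bauble","top")], "expect",px(T,(.5164,.1367,.044)))
a=np.array(S["image"])[40:260,280:520];b=np.array(T["image"])[70:290,150:390]
cv2.imwrite("pics/j.png",cv2.resize(np.hstack([a,b])[:,:,::-1],None,fx=1.65,fy=1.65,interpolation=cv2.INTER_CUBIC))
E
```

```text
t 21.05 at [514.4 137.2 325.3] yaw 1.615 F [ 1.  -0.1 -0. ] grip 27.7
shift [ -0.2 147.7   6.3] then roll -0.002
shift [ 0.   0.  96.4] then roll 0.0
[([268.5, 389.0], 0.77), ([198.6, 361.4], 0.56), ([194.5, 249.2], 0.51)] expect [np.float64(194.59787553617662), np.float64(246.51236861860235)]
```

View pics/j.png

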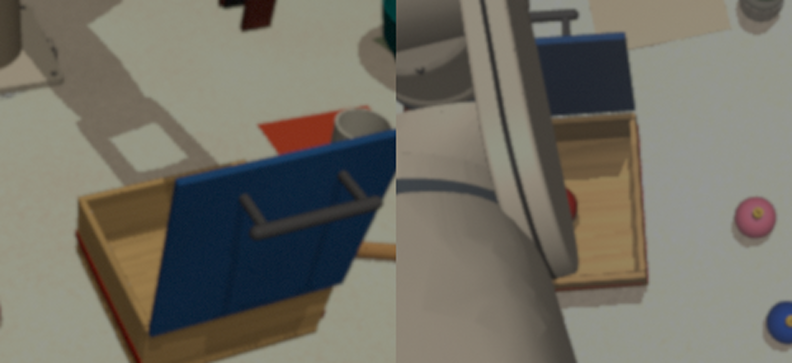

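The bauble's right edge in the top view is at col ≈260, row ≈194, which is exactly where a seated ball would be. The lid is still upright, so I re-grip the bar.

Call:
move_arm(
  deltas=[
    [[0, 37, 0, 0], [0, 37, 1, 0], [0, 37, 1, 0], [0, 37, 2, 0], [0, 0, 0, 0]],
  ],
)

```text
time_s: 21.82
position: [0.6639, 0.144, 0.3199]
orientation: [-3.141, 0.0, 1.614]
contact_force: [0.7, -0.1, 0.5]
gripper_width: 0.321
```

```bash
python3 go.py "[(.662,.1436,.319,1.617),(.662,.1436,.2226,1.617)]"
```

```text
t 21.82 at [663.9 144.  319.9] yaw 1.614 F [ 0.7 -0.1  0.5] grip 28.2
shift [-0.3 -1.9  0.9] then roll -0.003
shift [ 0.   0.  96.4] then roll 0.0
```

Call:
move_arm(
  deltas=[
    [[0, -2, 20, 0], [0, 0, 25, 0], [0, 0, 20, 0], [0, 0, 16, 0], [0, 0, 14, 0]],
  ],
)

```text
time_s: 22.45
position: [0.6603, 0.144, 0.2255]
orientation: [3.142, -0.0, 1.617]
contact_force: [0.8, 0.5, 0.8]
gripper_width: 0.316
```

Call:
move_arm(
  deltas=[
    [[0, 0, 2, 0], [0, 0, 0, 0], [0, 0, 0, 0], [0, 0, 0, 0], [0, 0, 0, 0]],
  ],
  gripper=0,
  grip_force=10,
)

```text
time_s: 23.08
position: [0.6608, 0.1441, 0.2245]
orientation: [3.141, -0.0, 1.617]
contact_force: [0.3, -0.1, -0.5]
gripper_width: 0.121
```

```bash
python3 - <<'E'
from h import *
s=sense();p=s["position"];print(p,s["gripper_width"]*87.8,s["contact_force"])
P=[.5168,.137,.0464];w=s["orientation"][2]
for a in (1.56,1.58,1.6,1.62,1.64):print(a,(p+[0,0,.019]-lidpt(P+[a],(-65,0,128.5))).round(4))
q=np.array([lidpt(P+[a],(-65,0,128.5)) for a in np.linspace(1.61,0,26)]);d=np.diff(q,axis=0)*1000
print(np.c_[d[:,0]*np.sin(w)-d[:,1]*np.cos(w),-d[:,2]].round(1).tolist(),q[-1])
E
```

```text
[0.66076701 0.14406866 0.22449285] 10.626461297154394 [ 0.33697181 -0.13850392 -0.53456639]
1.56 [ 0.0078  0.0007 -0.0025]
1.58 [ 0.0046  0.0006 -0.0016]
1.6 [ 0.0015  0.0005 -0.0007]
1.62 [-0.0017  0.0003  0.0003]
1.64 [-0.0048  0.0002  0.0013]
[[-10.3, -2.8], [-10.4, -2.2], [-10.6, -1.5], [-10.6, -0.8], [-10.7, -0.1], [-10.7, 0.6], [-10.6, 1.2], [-10.5, 1.9], [-10.3, 2.6], [-10.2, 3.3], [-9.9, 3.9], [-9.7, 4.5], [-9.3, 5.1], [-9.0, 5.7], [-8.6, 6.3], [-8.2, 6.8], [-7.7, 7.4], [-7.2, 7.8], [-6.7, 8.3], [-6.2, 8.7], [-5.6, 9.1], [-5.0, 9.4], [-4.4, 9.7], [-3.7, 10.0], [-3.1, 10.2]] [0.45186996 0.13398508 0.1285    ]
```

Bar gripped. I lower the lid along the arc.

Call:
move_arm(
  deltas=[
    [[0, -10.3, -2.8, 0], [0, -10.4, -2.2, 0], [0, -10.6, -1.5, 0], [0, -10.6, -0.8, 0], [0, -10.7, -0.1, 0]],
  ],
  grip_force=15,
)

```text
time_s: 23.7
position: [0.6071, 0.1414, 0.2317]
orientation: [3.141, 0.0, 1.617]
contact_force: [2.3, -1.4, 0.8]
gripper_width: 0.118
```

Call:
move_arm(
  deltas=[
    [[0, -10.7, 0.6, 0], [0, -10.6, 1.2, 0], [0, -10.5, 1.9, 0], [0, -10.3, 2.6, 0], [0, -10.2, 3.3, 0]],
  ],
)

```text
time_s: 24.32
position: [0.5549, 0.1393, 0.2216]
orientation: [-3.141, -0.0, 1.617]
contact_force: [1.2, -1.0, 1.3]
gripper_width: 0.123
```

Call:
move_arm(
  deltas=[
    [[0, -9.9, 3.9, 0], [0, -9.7, 4.5, 0], [0, -9.3, 5.1, 0], [0, -9, 5.7, 0], [0, -8.6, 6.3, 0]],
  ],
)

```text
time_s: 24.95
position: [0.5086, 0.1371, 0.196]
orientation: [3.142, -0.0, 1.617]
contact_force: [1.8, 0.1, 0.6]
gripper_width: 0.118
```

Call:
move_arm(
  deltas=[
    [[0, -8.2, 6.8, 0], [0, -7.7, 7.4, 0], [0, -7.2, 7.8, 0], [0, -6.7, 8.3, 0], [0, -6.2, 8.7, 0]],
  ],
)

```text
time_s: 25.58
position: [0.4729, 0.1354, 0.1568]
orientation: [3.141, -0.0, 1.617]
contact_force: [1.8, -0.0, 0.3]
gripper_width: 0.122
```

```bash
python3 - <<'E'
from h import *
s=sense();p=s["position"];print(p,s["gripper_width"]*87.8,s["contact_force"])
P=[.5168,.137,.0464]
for a in (.2,.25,.3,.35,.4,.5):print(a,(p+[0,0,.019]-lidpt(P+[a],(-65,0,128.5))).round(4))
E
```

```text
[0.47287593 0.13536011 0.15680448] 10.751379780627335 [ 1.77542555 -0.04090465  0.32646626]
0.2 [0.0093 0.0008 0.0164]
0.25 [0.0054 0.0007 0.0091]
0.3 [0.0012 0.0005 0.0019]
0.35 [-0.0034  0.0002 -0.005 ]
0.4 [-0.0083  0.     -0.0116]
0.5 [-0.0192 -0.0005 -0.0241]
```

Call:
move_arm(
  deltas=[
    [[0, -5.6, 9.1, 0], [0, -5, 9.4, 0], [0, -4.4, 9.7, 0], [0, -3.5, 9, 0], [0, 0, 0, 0]],
  ],
)

```text
time_s: 26.2
position: [0.4546, 0.1345, 0.1194]
orientation: [-3.141, 0.0, 1.617]
contact_force: [2.8, -0.7, -3.1]
gripper_width: 0.12
```

Call:
move_arm(
  deltas=[
    [[0, -2, 6, 0], [0, -1, 3, 0], [0, 0, 0, 0]],
  ],
)

```text
time_s: 26.58
position: [0.452, 0.1344, 0.111]
orientation: [3.141, 0.0, 1.617]
contact_force: [3.6, 0.7, -3.0]
gripper_width: 0.118
```

```bash
python3 go.py "[]"
```

```text
t 26.57 at [452.  134.4 111. ] yaw 1.617 F [ 3.6  0.7 -3. ] grip 10.4
```

Call:
move_arm(
  deltas=[
    [[0, 0, 1.5, 0], [0, 0, 0, 0]],
  ],
)

```text
time_s: 26.82
position: [0.452, 0.1344, 0.1105]
orientation: [3.141, -0.0, 1.617]
contact_force: [0.3, -0.4, 8.6]
gripper_width: 0.12
```

Call:
move_arm(
  deltas=[
    [[0, 0, 1.5, 0], [0, 0, 0, 0]],
  ],
)

```text
time_s: 27.08
position: [0.452, 0.1346, 0.1094]
orientation: [3.141, -0.0, 1.617]
contact_force: [-1.4, -1.6, 14.7]
gripper_width: 0.12
```

Call:
move_arm(
  deltas=[
    [[0, 0, 1, 0], [0, 0, 0, 0]],
  ],
)

```text
time_s: 27.32
position: [0.452, 0.1346, 0.1086]
orientation: [3.141, -0.0, 1.617]
contact_force: [-1.6, -0.5, 18.1]
gripper_width: 0.12
```

Firm stop, so the lid is shut. I relax, release and retreat straight up.

Call:
move_arm(
  deltas=[
    [[0, 0, -1, 0], [0, 0, -1, 0], [0, 0, 0, 0]],
  ],
)

```text
time_s: 27.7
position: [0.452, 0.1346, 0.1092]
orientation: [3.141, -0.0, 1.617]
contact_force: [2.5, 2.0, -0.7]
gripper_width: 0.121
```

Call:
move_arm(
  deltas=[
    [[0, 0, 0, 0], [0, 0, 0, 0], [0, 0, 0, 0], [0, 0, 0, 0]],
  ],
  gripper=50,
)

```text
time_s: 28.2
position: [0.4515, 0.1343, 0.1091]
orientation: [-3.141, 0.0, 1.617]
contact_force: [0.7, -0.6, 0.9]
gripper_width: 0.531
```

Call:
move_arm(
  deltas=[
    [[0, 0, -10, 0], [0, 0, -30, 0], [0, 0, -40, 0], [0, 0, -50, 0], [0, 0, 0, 0]],
  ],
)

```text
time_s: 28.82
position: [0.4542, 0.1351, 0.2434]
orientation: [3.134, -0.002, 1.617]
contact_force: [-0.2, 0.5, -0.1]
gripper_width: 0.572
```

Call:
move_arm(
  deltas=[
    [[-45, 0, 0, 0], [-45, 0, 0, 0], [-45, 0, 0, 0], [-45, 0, 0, 0], [0, 0, 0, 0]],
  ],
)

```text
time_s: 29.45
position: [0.4594, -0.0476, 0.2384]
orientation: [-3.14, 0.0, 1.613]
contact_force: [-0.2, 0.6, 0.1]
gripper_width: 0.569
```

```bash
python3 go.py "[]"; python3 - <<'E'
from h import *
S=eyes.camera("scene");T=eyes.camera("top")
for a in (0,.03,.06): print(a,[[np.round(px(c,lidpt([.5168,.137,.0464,a],v)),1).tolist() for v in((-95,-100,93.5),(-65,-50,128.5),(-65,50,128.5))] for c in(S,T)])
cv2.imwrite("pics/k.png",cv2.resize(np.vstack([np.array(S["image"])[100:260,180:500],np.array(T["image"])[110:280,160:480]])[:,:,::-1],None,fx=1.8,fy=1.8,interpolation=cv2.INTER_CUBIC))
E
```

```text
t 29.45 at [459.4 -47.6 238.4] yaw 1.613 F [-0.2  0.6  0.1] grip 50.0
0 [[[154.2, 325.7], [143.8, 360.3], [132.1, 414.5]], [[237.7, 300.3], [219.9, 269.8], [223.5, 211.7]]]
0.03 [[[151.8, 325.8], [142.1, 360.8], [130.4, 415.3]], [[237.2, 300.2], [218.7, 269.5], [222.3, 211.1]]]
0.06 [[[149.5, 326.0], [140.5, 361.4], [128.8, 416.1]], [[236.5, 300.1], [217.5, 269.2], [221.1, 210.5]]]
```

View pics/k.png

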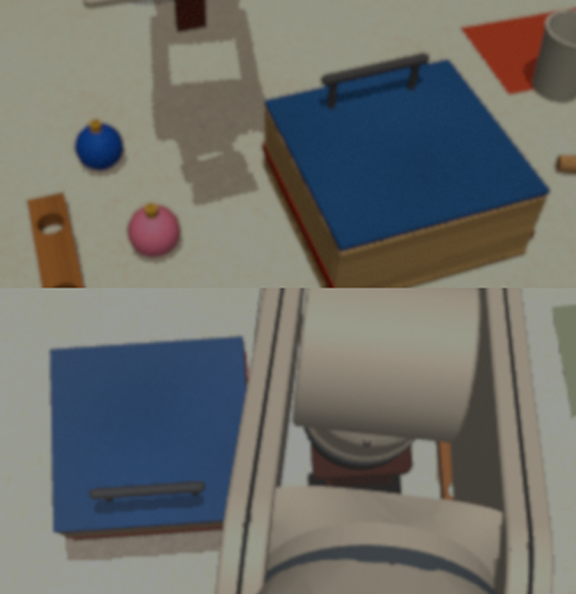

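The front-left lid corner is at scene (157,327) and the bar end at (144,361). Both match the shut prediction of (154,326) and (144,360).

```bash
python3 -c "
from plant import ticket; print(ticket.finish_job())"
```

```text
the job is handed in; nothing more can be done
None
```

I opened the lid to about 1.6 rad, set the red bauble down in the nest, shut the lid, let go and handed the job in at about 29.5 s of the 72 s allowed.

- **Bauble:** It touched the nest at the expected height with about 6 N. After release, its visible edge in the top view (≈col 260) was where a seated ball's should be. The arm hid the rest, and I couldn't check the nest again once the lid was shut.
- **Lid:** It met a firm stop at about 18 N. In the final picture the bar end is within 1 pixel of its predicted shut position and the front corner within about 3 pixels. The lid has stayed shut since I let go.
- **Other objects:** I never went near the gold bauble, and the blue and pink look-alikes were not touched. The last picture shows blue and pink in place; gold was out of view in it.
- **Checks that disagreed:** The network scored the seated bauble low (0.51) and placed it about 3 pixels off in column, so I went by the picture instead. No check failed.

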